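# Show the next step of the stained-glass panel

### The arm

A 7-joint arm with a two-finger parallel gripper is mounted at the origin on the work surface. World frame = base frame: x ahead of the robot, y to its left, z up, the work surface at z = 0. Lengths are in m, angles in rad, forces in N, time in s.
With the tool pointing down it reaches from about 0.425 to 0.925 m from the base axis. Payload 6.8 kg.
Tool frame: the origin (TCP) lies between the finger pads, 19 mm behind the fingertips; this is the grasp point; z points along the fingers, y is the line along which they close (so a half turn about z gives the same grasp; the last joint's range is limited). The gripper opens to 85 mm and grips with 20 to 120 N. Pads are 22 mm wide; open, the fingers measure 114 mm over their backs; the gripper's body (76 mm by 85 mm) begins 54 mm behind the grasp point. The pads swing forward as they close: fully open they stand 13 mm farther back than shut.
Start: joints at [-1.441, 0.477, 0.022, 1.555, -0.011, 1.109, -0.083], TCP at [0.159, 0.656, 0.25] pointing down, gripper open.
Joint ranges: [-2.96, 2.96], [-0.34, 2.1], [-1.41, 1.46], [0.24, 2.44], [-1.37, 4.51], [0.17, 1.92], [-2.96, 2.96]. Speed limits (rad/s): [2.39, 2.39, 3.14, 3.14, 3.14, 3.14, 3.14].

### API

Orientations are given as a unit quaternion [w, x, y, z].
In Python, from station import bot gives the robot as it stands.
- The arm moves only by the tool jog_arm, never from a script. Its argument "motion" is a list of rows, each a list of 7 numbers: the turn, a rotation vector about the tool's x, y, z in rad, then the shift along the tool's x, y, z in mm, then the finger opening in mm, from 0 to 85.4. A call has 1 to 10 rows; each row is the pose to reach, as a shift and turn from the pose commanded when the call began, along the tool's axes at that moment; what a row does not reach only later rows make up. A row lasts 1/8 s, in which the tool goes at most 62.5 mm and 10.7 degrees, less where a joint would pass 70% of its speed; a pose out of reach is approached as far as the arm can. A call with a gripper value outside its range is refused whole. The fingers move at their own pace and stop on an object; "grip_force" is the grip in N (left out, the last holds). Time passes only in rows, so rows that repeat a pose let the fingers close. It gives the time, the measured TCP pose, the force, the opening and the grip force at its end, in the units of the state.
- bot.get_obs(): the state, without advancing time (a new reading comes with each control period).
- bot.read_camera(name): name is "scene" or "top" or "wrist"; returns a dict with "pixels" (384x512x3 uint8, red, green, blue), "camera_matrix" (3x3 intrinsics, pixels), "distortion" ([k1, k2, p1, p2, k3] as OpenCV has them; the pictures are not rectified), "T" (4x4, takes a point from camera to world coordinates); the wrist camera has in their place "tool_from_camera" (4x4, takes a point from camera to tool coordinates, whose origin is the TCP and whose axes are the flange's). Camera axes: x right, y down, z forward; pixel columns grow to the right and rows downward; lengths in m; the calibration is good to about 2 mm. A picture is of the moment at which its call begins: read the wrist's pose just before it. There is no depth.
- bot.hand_in(): hands the job in; it is judged then, once.
Trained networks look in a picture, given as the dict that the camera call returned (one of the last four; its "shot" number tells which), for a name from the list of things; names that differ only in an ending like _2 or _b are one class to them, and where a whole thing is asked for, a point or a joint stands for the part that bears it (a point fixed in the world has none). Each returns a list of dicts, best first, with "score" (0 to 1); they miss things now and then, are a little off and sometimes report something else, mostly with a low value. They report only what shows in the picture. A call takes as long as a camera call.
- bot.spot_in(thing, picture): "xy" ([column, row] in pixels, amid what is visible of it).
- bot.tip_of(thing, picture): "xy" ([column, row] in pixels: a listed point, or the origin of a listed thing).
The state is a dict: "t": time; "q": joint angles; "joint_vel": joint speeds; "joint_torque": joint torques, N m; "eef_pos": TCP position; "tool_rot": TCP orientation; "contact_force": force on the tool from outside, world axes, zero at the start; "torque": the same for the moment, N m; "gripper_width": opening from 0.0 (shut) to 1.0 (fully open); "grasp_force": force on a finger pad.
Only numpy, scipy, OpenCV 4.12 (cv2) and the standard library are available. Lean on these libraries where they do the work, as an engineer would, in place of code of your own. Each camera call takes 0.05 s, during which the arm holds its last target. There are 200 camera calls.

### The job

Show the learner the next step of the hexagonal glass panel by pointing downwards, with the tool point about 5 cm above the middle of each thing and held there for two full seconds, without touching anything: first at the loose glass triangle that fits the gap in the panel, then at the larger of the two copper-foil reels on the wooden holder, and last at the gap in the panel itself. Lift the tool at least 15 cm above the table between them, and do not bring it down over any other glass piece or the smaller reel. Finish while still pointing at the gap.

Things in the scene. Friction and masses are not known exactly. Their poses are not given: they have to be found in the camera images.
- triangle_large: the piece that fits the gap: the larger of the two loose equilateral triangles, sides 64 mm, opal blue-green glass, 4 mm thick, lying loose and flat on the mat; origin at the middle of its underside; any yaw (a corner points along its own x)
- triangle_small: the smaller loose equilateral triangle, sides 42 mm, opal blue-green glass, 4 mm thick, lying loose and flat on the mat; origin at the middle of its underside
- square_piece: square, sides 46 mm, opal blue-green glass, 4 mm thick, lying loose and flat on the mat; origin at the middle of its underside
- hexagon_piece: regular hexagon, 62 mm over the corners, opal blue-green glass, 4 mm thick, lying loose and flat on the mat; origin at the middle of its underside
- round_piece: disc, 54 mm across, opal blue-green glass, 4 mm thick, lying loose and flat on the mat; origin at the middle of its underside
- weight: round steel weight, 34 mm across, 12 mm high, loose on the mat among the glass pieces; origin at the middle of its underside
- mat: grey felt mat fixed to the table, 170 mm (its x) by 250 mm (its y), 4 mm thick, to the robot's left or right; the five loose glass pieces and the weight lie on it in two rows of three, about 78 mm apart, in any order
- panel_board: plywood board fixed to the table on the other side from the mat, 180 mm square, 12 mm thick, any yaw, with low wooden strips (8 mm high) along two edges; five fixed glass triangles (sides 64 mm, 4 mm thick) form a hexagon about 140 mm over the corners, of which the sixth triangle is missing; origin at the middle of its underside
- gap (a point): middle of the triangular gap in the hexagon, on the bare wood (the board's top, 12 mm above the table; the glass around it stands 4 mm higher), 40 mm from the board's middle; z up
- reel_large: the larger of the two copper-foil reels: a flat ring of copper, 84 mm across, 20 mm hole, 14 mm thick, lying loose over a short post of the holder; origin in the middle of its underside, 30 mm above the table, so its top is at 44 mm; z up
- reel_small: the smaller copper-foil reel, 50 mm across, 14 mm thick, the same otherwise, over the other post; either reel may be the nearer
- reel_holder: wooden block between mat and board, fixed, 190 mm (its x) by 95 mm by 30 mm high, with two 12 mm posts 100 mm apart along its x, which end below the reels' tops; origin at the middle of its underside
- flux_bottle: white bottle, 48 mm across, 110 mm high, loose, beyond the holder; origin at the middle of its underside
- solder_spool: spool of solder, 54 mm across, 40 mm high, loose, beyond the holder; origin at the middle of its underside

How it is judged:
On the way, in this order (a step that is already met when the one before it is completed fails the run):
1. the tool pointed at the larger loose triangle for two seconds (horizontal distance between the grasp point and triangle_large below 0.02 m and z of the grasp point in the frame of triangle_large between 0.029 and 0.089 m and angle between the grasp point's own z axis and vertical above 2.356 rad), for 1.6 s.
2. lifted clear (height (world z) of the grasp point above 0.14 m), for 0.05 s.
3. then at the larger reel for two seconds (horizontal distance between the grasp point and reel_large below 0.02 m and z of the grasp point in the frame of reel_large between 0.039 and 0.099 m and angle between the grasp point's own z axis and vertical above 2.356 rad), for 1.6 s.
4. lifted clear (height (world z) of the grasp point above 0.14 m), for 0.05 s.
5. then at the gap in the panel for two seconds (horizontal distance between the grasp point and gap below 0.02 m and z of the grasp point in the frame of gap between 0.025 and 0.085 m and angle between the grasp point's own z axis and vertical above 2.356 rad), for 1.6 s.
At the end, for the whole second after the job is handed in: The tool is still pointing down at the gap (tool point within 20 mm of its middle seen from above, 25 to 85 mm above the wood, tool within 45 degrees of straight down), and every loose thing is where it was (within 8 mm) (all of step 5 and distance of each of triangle_large, triangle_small, square_piece, hexagon_piece, round_piece, reel_large, reel_small, weight, flux_bottle, solder_spool from where it was at the start of the episode below 0.008 m); the robot touches nothing.
It fails at once if the robot touches something (over 0.5 N) (contact force between any of the fingers, the arm and anything else above 0.5 N).
It fails at once if a loose thing is moved or lifted by more than 8 mm (distance of any of triangle_large, triangle_small, square_piece, hexagon_piece, round_piece, reel_large, reel_small, weight, flux_bottle, solder_spool from where it was at the start of the episode above 0.008 m).
It fails at once if the tool is brought down (tool point within 60 mm above the underside and 15 mm of the middle) over another loose glass piece or the smaller reel ((horizontal distance between the grasp point and triangle_small below 0.015 m and z of the grasp point in the frame of triangle_small below 0.06 m) or (horizontal distance between the grasp point and square_piece below 0.015 m and z of the grasp point in the frame of square_piece below 0.06 m) or (horizontal distance between the grasp point and hexagon_piece below 0.015 m and z of the grasp point in the frame of hexagon_piece below 0.06 m) or (horizontal distance between the grasp point and round_piece below 0.015 m and z of the grasp point in the frame of round_piece below 0.06 m) or (horizontal distance between the grasp point and reel_small below 0.015 m and z of the grasp point in the frame of reel_small below 0.06 m)).
It also fails if it takes over 51 s, if anything falls off the work surface, if the arm or the gripper's body presses on something with over 40 N, if the wrist force passes 120 N, or if a joint passes its speed limit or range.

## Working session

There is one attempt and no reset: what is moved stays moved. The work goes in short steps, Python scripts to look and compute and a tool call to move; the robot and the scene stay as the last step left them, time stands still between calls to the robot, and variables do not carry over. Pictures are saved under pics/ and viewed, at most 10 in all, crops included, and the job is handed in when it is done.

Besides the shell and the picture viewer there is one more tool, called after "Call:" as name(argument=value, ...) on one line, values as JSON. jog_arm: Moves the arm, as the interface text tells. Its arguments: {"type":"object","properties":{"motion":{"type":"array"},"grip_force":{"type":"number"}},"required":["motion"]}

```bash
mkdir -p pics; cat > h.py <<'E'
import numpy as np, cv2
from station import bot
def ray(p,xy,z):
    u=cv2.undistortPoints(np.array([[xy]],float),np.array(p["camera_matrix"]),np.array(p["distortion"]))[0,0]
    T=np.array(p["T"]);d=T[:3,:3]@[u[0],u[1],1];o=T[:3,3]
    return o+d*(z-o[2])/d[2]
E
python3 - <<'E'
from h import *
o=bot.get_obs();print(o['t'],o['eef_pos'],o['tool_rot'])
for c in ["top","scene"]:
    p=bot.read_camera(c);cv2.imwrite(f"pics/{c}1.png",p["pixels"][:,:,::-1])
    for n,z in dict(triangle_large=.004,triangle_small=.004,square_piece=.004,hexagon_piece=.004,round_piece=.004,reel_large=.030,reel_small=.030,gap=.012,panel_board=.0,flux_bottle=0,weight=.0).items():
        for r in bot.tip_of(n,p)[:2]: print(c,n,round(r["score"],2),np.round(r["xy"]),ray(p,r["xy"],z).round(3))
E
```

```text
0.0 [0.15888284 0.65546687 0.24901828] [-3.94721384e-05  1.18590415e-01  9.92942836e-01 -9.14332404e-04]
top triangle_large 0.59 [186. 228.] [0.498 0.2   0.004]
top triangle_large 0.55 [130. 235.] [0.476 0.357 0.004]
top triangle_small 0.66 [154. 232.] [0.486 0.288 0.004]
top square_piece 0.52 [155. 204.] [0.564 0.29  0.004]
top hexagon_piece 0.79 [128. 204.] [0.562 0.366 0.004]
top round_piece 0.6 [185. 203.] [0.57  0.206 0.004]
top reel_large 0.77 [241. 208.] [0.555 0.046 0.03 ]
top reel_small 0.58 [256. 170.] [0.664 0.005 0.03 ]
top gap 0.95 [360. 222.] [ 0.525 -0.291  0.012]
top panel_board 0.67 [352. 233.] [ 0.495 -0.271  0.   ]
top flux_bottle 0.7 [259. 132.] [ 0.784 -0.001  0.   ]
top flux_bottle 0.38 [362. 222.] [ 0.525 -0.302  0.   ]
top weight 0.65 [185. 228.] [0.498 0.204 0.   ]
scene triangle_large 0.81 [405. 190.] [0.485 0.362 0.004]
scene triangle_small 0.63 [370. 188.] [0.498 0.278 0.004]
scene square_piece 0.69 [377. 210.] [0.565 0.296 0.004]
scene square_piece 0.54 [403. 191.] [0.489 0.357 0.004]
scene hexagon_piece 0.83 [404. 215.] [0.566 0.359 0.004]
scene hexagon_piece 0.72 [250. 213.] [0.644 0.004 0.004]
scene round_piece 0.88 [342. 208.] [0.58  0.214 0.004]
scene reel_large 0.94 [272. 183.] [0.561 0.04  0.03 ]
scene reel_small 0.35 [340. 206.] [0.597 0.207 0.03 ]
scene gap 0.7 [149. 155.] [ 0.523 -0.299  0.012]
scene panel_board 0.72 [175. 154.] [ 0.491 -0.238  0.   ]
scene flux_bottle 0.77 [236. 262.] [0.776 0.004 0.   ]
scene weight 0.73 [339. 183.] [0.496 0.2   0.   ]
```

```bash
python3 -c "
import cv2
a=cv2.imread('pics/top1.png')[150:280,100:430];cv2.imwrite('pics/topc.png',cv2.resize(a,None,fx=2.4,fy=2.4,interpolation=2))"
```

```text
(no output)
```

View pics/topc.png

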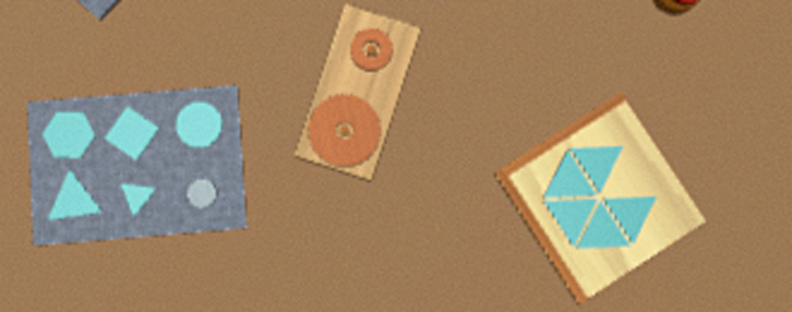

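View pics/scene1.png

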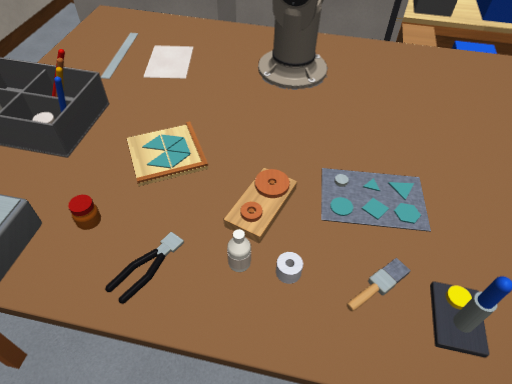

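The top view shows the large triangle at about (131,233), front-left on the mat. The large reel is the nearer one, at about (243,204), and the gap opens right of the panel's middle at about (362,223). I'll refine these positions by segmentation.

```bash
python3 - <<'E'
from h import *
from scipy.spatial.transform import Rotation as R
p=bot.read_camera("top");im=p["pixels"];hsv=cv2.cvtColor(im,cv2.COLOR_RGB2HSV)
m=cv2.inRange(hsv,(80,80,90),(100,255,255))
n,l,s,c=cv2.connectedComponentsWithStats(m)
for i in range(1,n):
    if s[i,4]>40: print("glass",s[i],c[i].round(1),ray(p,c[i],.008).round(3))
m=cv2.inRange(hsv,(3,140,150),(12,255,255));m[:150]=0;m[230:]=0;m[:,:220]=0;m[:,290:]=0
n,l,s,c=cv2.connectedComponentsWithStats(m)
for i in range(1,n):
    if s[i,4]>40: print("cu",s[i],c[i].round(1),ray(p,c[i],.044).round(3))
print("gap",ray(p,(632/2.4+99.7,178/2.4+149.7),.012))
o=bot.get_obs();print(R.from_quat(np.array(o["tool_rot"])[[1,2,3,0]]).as_matrix().round(3))
E
```

```text
glass [174 193  19  18 278] [182.6 201.5] [0.573 0.212 0.008]
glass [144 195  22  22 259] [154.4 205.1] [0.561 0.291 0.008]
glass [118 197  21  19 309] [128.2 205.9] [0.557 0.365 0.008]
glass [338 211  21  18 187] [348.5 217.3] [ 0.538 -0.26   0.008]
glass [327 213  21  19 189] [336.7 224.7] [ 0.517 -0.227  0.008]
glass [120 221  22  21 229] [130.1 233. ] [0.481 0.355 0.008]
glass [151 227  13  12  92] [156.7 231.3] [0.487 0.281 0.008]
glass [327 233  21  19 195] [337.6 239.4] [ 0.475 -0.229  0.008]
glass [352 232  21  18 192] [362.4 238.4] [ 0.479 -0.299  0.008]
glass [341 235  21  18 191] [350.5 246. ] [ 0.457 -0.265  0.008]
cu [246 162  17  17 189] [254.2 170.1] [0.662 0.01  0.044]
cu [229 190  30  29 635] [243.1 203.9] [0.566 0.039 0.044]
gap [ 0.52010434 -0.30048831  0.012     ]
[[-0.972  0.236 -0.   ]
 [ 0.236  0.972  0.   ]
 [ 0.     0.    -1.   ]]
```

Call:
jog_arm(motion=[[0,0,0,-48,-27,6,40],[0,0,0,-96,-54,12,40],[0,0,0,-144,-81,18,40],[0,0,0,-192,-108,24,40],[0,0,0,-240,-135,30,40],[0,0,0,-288,-162,36,40],[0,0,0,-336,-189,42,40],[0,0,0,-384,-216,49,40],[0,0,0,-384,-216,49,40],[0,0,0,-384,-216,49,40]])

```text
t: 2.5
eef_pos: [0.481, 0.3561, 0.201]
tool_rot: [-0.0, 0.119, 0.993, 0.0]
contact_force: [-0.4, 0.9, 0.2]
gripper_width: 0.468
grasp_force: 0.0
```

```bash
cat > w.py <<'E'
from h import *
import sys
from scipy.spatial.transform import Rotation as R
def wrist(name,z,things,goal):
    o=bot.get_obs();p=bot.read_camera("wrist");cv2.imwrite(name,p["pixels"][:,:,::-1])
    M=np.eye(4);M[:3,:3]=R.from_quat(np.array(o["tool_rot"])[[1,2,3,0]]).as_matrix();M[:3,3]=o["eef_pos"]
    p2=dict(p);p2["T"]=M@np.array(p["tool_from_camera"])
    for t in things:
        for r in bot.tip_of(t,p)[:2]: print(t,round(r["score"],2),np.round(r["xy"]),ray(p2,r["xy"],z).round(3))
    print(o["t"],o["eef_pos"]);g=np.array(goal)
    print("jog mm",(M[:3,:3].T@(g-o["eef_pos"])*1000).round())
E
python3 -c "
from w import *
wrist('pics/w1.png',.004,['triangle_large','triangle_small'],(.481,.355,.063))"
```

```text
triangle_large 0.97 [258. 175.] [0.482 0.359 0.004]
triangle_small 0.63 [200. 192.] [0.487 0.284 0.004]
2.5 [0.48101515 0.3560933  0.20103541]
jog mm [ -0.  -1. 138.]
```

View pics/w1.png

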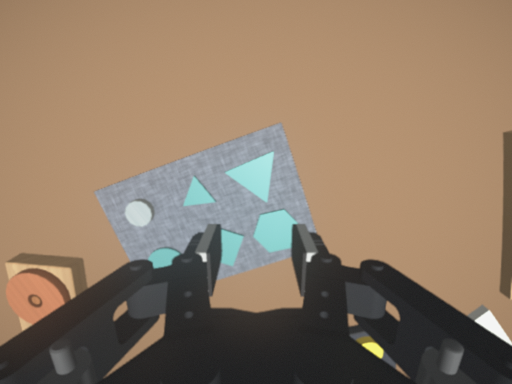

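The wrist view confirms the large triangle at (258,175), straight below the tool, with the small one at (198,193). I'll go down, hold for over 2 s, then lift.

Call:
jog_arm(motion=[[0,0,0,0,1,35,40],[0,0,0,0,1,70,40],[0,0,0,0,1,105,40],[0,0,0,0,1,130,40],[0,0,0,0,1,140,40],[0,0,0,0,1,140,40],[0,0,0,0,1,140,40],[0,0,0,0,1,140,40],[0,0,0,0,1,140,40],[0,0,0,0,1,140,40]])

```text
t: 3.9
eef_pos: [0.4817, 0.3567, 0.0613]
tool_rot: [0.0, 0.119, 0.993, 0.0]
contact_force: [0.0, -0.9, 0.1]
gripper_width: 0.469
grasp_force: 0.0
```

Call:
jog_arm(motion=[[0,0,0,0,0,0,40],[0,0,0,0,0,0,40],[0,0,0,0,0,0,40],[0,0,0,0,0,0,40],[0,0,0,0,0,0,40],[0,0,0,0,0,0,40],[0,0,0,0,0,0,40],[0,0,0,0,0,0,40],[0,0,0,0,0,0,40],[0,0,0,0,0,0,40]])

```text
t: 5.15
eef_pos: [0.4816, 0.3566, 0.061]
tool_rot: [0.0, 0.119, 0.993, 0.0]
contact_force: [0.1, 0.7, -0.1]
gripper_width: 0.471
grasp_force: 0.0
```

Call:
jog_arm(motion=[[0,0,0,0,0,0,40],[0,0,0,0,0,0,40],[0,0,0,0,0,0,40],[0,0,0,0,0,0,40],[0,0,0,0,0,0,40],[0,0,0,0,0,0,40],[0,0,0,0,0,0,40],[0,0,0,0,0,0,40]])

```text
t: 6.15
eef_pos: [0.4815, 0.3566, 0.061]
tool_rot: [-0.0, 0.119, 0.993, -0.0]
contact_force: [-0.1, -0.3, -0.6]
gripper_width: 0.47
grasp_force: 0.0
```

Call:
jog_arm(motion=[[0,0,0,0,0,-40,40],[0,0,0,0,0,-80,40],[0,0,0,0,0,-120,40],[0,0,0,0,0,-150,40],[0,0,0,0,0,-160,40],[0,0,0,0,0,-160,40],[0,0,0,0,0,-160,40]])

```text
t: 7.02
eef_pos: [0.4808, 0.3561, 0.2194]
tool_rot: [-0.001, 0.119, 0.993, -0.001]
contact_force: [0.4, -0.3, -0.7]
gripper_width: 0.467
grasp_force: 0.0
```

Call:
jog_arm(motion=[[0,0,0,-20,-36,0,40],[0,0,0,-40,-73,0,40],[0,0,0,-60,-110,0,40],[0,0,0,-80,-147,0,40],[0,0,0,-100,-184,0,40],[0,0,0,-120,-221,0,40],[0,0,0,-140,-258,0,40],[0,0,0,-156,-288,0,40],[0,0,0,-156,-288,0,40],[0,0,0,-156,-288,0,40]])

```text
t: 8.28
eef_pos: [0.5647, 0.0407, 0.2199]
tool_rot: [-0.001, 0.118, 0.993, -0.0]
contact_force: [-0.6, -0.1, -0.9]
gripper_width: 0.47
grasp_force: 0.0
```

```bash
python3 -c "
from w import *
wrist('pics/w2.png',.044,['reel_large','reel_small'],(.565,.039,.099))"
```

```text
reel_small 0.58 [248. 255.] [0.656 0.01  0.044]
8.275 [0.56470167 0.04070948 0.21994944]
jog mm [ -1.  -2. 121.]
```

View pics/w2.png

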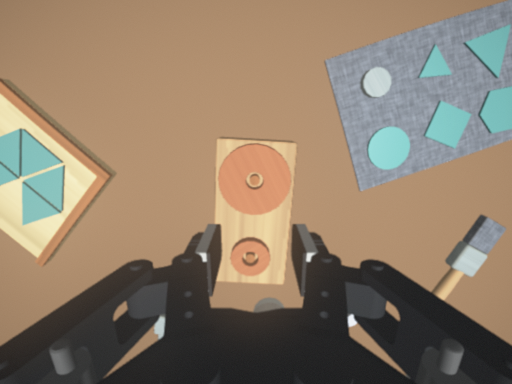

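The large reel's hole is at (255,180), straight below the tool, and the small reel is beyond it at (250,257). I'll point the same way here.

Call:
jog_arm(motion=[[0,0,0,0,-1,35,40],[0,0,0,0,-1,70,40],[0,0,0,0,-1,100,40],[0,0,0,0,-1,116,40],[0,0,0,0,-1,121,40],[0,0,0,0,-1,121,40],[0,0,0,0,-1,121,40],[0,0,0,0,-1,121,40],[0,0,0,0,-1,121,40],[0,0,0,0,-1,121,40]])

```text
t: 9.68
eef_pos: [0.5652, 0.039, 0.1002]
tool_rot: [0.0, 0.119, 0.993, 0.0]
contact_force: [-0.3, 0.2, -0.0]
gripper_width: 0.472
grasp_force: 0.0
```

Call:
jog_arm(motion=[[0,0,0,0,0,0,40],[0,0,0,0,0,0,40],[0,0,0,0,0,0,40],[0,0,0,0,0,0,40],[0,0,0,0,0,0,40],[0,0,0,0,0,0,40],[0,0,0,0,0,0,40],[0,0,0,0,0,0,40],[0,0,0,0,0,0,40],[0,0,0,0,0,0,40]])

```text
t: 10.92
eef_pos: [0.5651, 0.039, 0.1]
tool_rot: [-0.0, 0.119, 0.993, 0.0]
contact_force: [0.3, -0.4, 0.0]
gripper_width: 0.466
grasp_force: 0.0
```

Call:
jog_arm(motion=[[0,0,0,0,0,0,40],[0,0,0,0,0,0,40],[0,0,0,0,0,0,40],[0,0,0,0,0,0,40],[0,0,0,0,0,0,40],[0,0,0,0,0,0,40],[0,0,0,0,0,0,40],[0,0,0,0,0,0,40]])

```text
t: 11.92
eef_pos: [0.5651, 0.039, 0.1]
tool_rot: [0.0, 0.119, 0.993, 0.0]
contact_force: [0.1, 0.3, 0.1]
gripper_width: 0.467
grasp_force: 0.0
```

Call:
jog_arm(motion=[[0,0,0,0,0,-40,40],[0,0,0,0,0,-80,40],[0,0,0,0,0,-110,40],[0,0,0,0,0,-121,40],[0,0,0,0,0,-121,40],[0,0,0,0,0,-121,40]])

```text
t: 12.68
eef_pos: [0.5642, 0.039, 0.2195]
tool_rot: [-0.001, 0.119, 0.993, -0.0]
contact_force: [-0.2, -0.5, 0.5]
gripper_width: 0.469
grasp_force: 0.0
```

Call:
jog_arm(motion=[[0,0,0,-5,-42,0,40],[0,0,0,-10,-84,0,40],[0,0,0,-14,-126,0,40],[0,0,0,-19,-168,0,40],[0,0,0,-23,-210,0,40],[0,0,0,-28,-252,0,40],[0,0,0,-33,-294,0,40],[0,0,0,-37,-336,0,40],[0,0,0,-37,-336,0,40],[0,0,0,-37,-336,0,40]])

```text
t: 13.92
eef_pos: [0.5215, -0.2955, 0.2197]
tool_rot: [-0.001, 0.119, 0.993, 0.0]
contact_force: [-0.2, 0.1, -0.4]
gripper_width: 0.468
grasp_force: 0.0
```

```bash
python3 -c "
from w import *
wrist('pics/w3.png',.012,['gap'],(.521,-.297,.066))"
```

```text
gap 0.66 [250. 172.] [ 0.52  -0.301  0.012]
13.925 [ 0.52153049 -0.2954947   0.21971403]
jog mm [ -0.  -2. 154.]
```

View pics/w3.png

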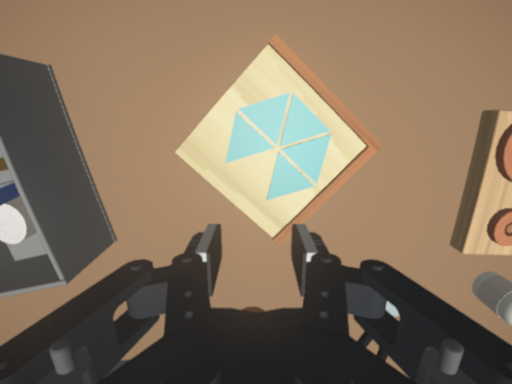

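The gap is at about (257,170), between glass corners (278,148), (226,162) and (266,200), straight below the tool. Going down.

Call:
jog_arm(motion=[[0,0,0,0,-2,40,40],[0,0,0,0,-2,80,40],[0,0,0,0,-2,120,40],[0,0,0,0,-2,145,40],[0,0,0,0,-2,154,40],[0,0,0,0,-2,154,40],[0,0,0,0,-2,154,40],[0,0,0,0,-2,154,40],[0,0,0,0,-2,154,40],[0,0,0,0,-2,154,40]])

```text
t: 15.28
eef_pos: [0.5215, -0.2983, 0.0673]
tool_rot: [0.0, 0.119, 0.993, -0.0]
contact_force: [-0.7, 0.3, 0.1]
gripper_width: 0.465
grasp_force: 0.0
```

Call:
jog_arm(motion=[[0,0,0,0,0,0,40],[0,0,0,0,0,0,40],[0,0,0,0,0,0,40],[0,0,0,0,0,0,40],[0,0,0,0,0,0,40],[0,0,0,0,0,0,40],[0,0,0,0,0,0,40],[0,0,0,0,0,0,40],[0,0,0,0,0,0,40],[0,0,0,0,0,0,40]])

```text
t: 16.52
eef_pos: [0.5214, -0.2982, 0.067]
tool_rot: [-0.0, 0.119, 0.993, 0.0]
contact_force: [-0.6, 0.4, 0.1]
gripper_width: 0.472
grasp_force: 0.0
```

Call:
jog_arm(motion=[[0,0,0,0,0,0,40],[0,0,0,0,0,0,40],[0,0,0,0,0,0,40],[0,0,0,0,0,0,40],[0,0,0,0,0,0,40],[0,0,0,0,0,0,40],[0,0,0,0,0,0,40],[0,0,0,0,0,0,40]])

```text
t: 17.52
eef_pos: [0.5214, -0.2982, 0.067]
tool_rot: [-0.0, 0.119, 0.993, 0.0]
contact_force: [-0.1, 0.5, 0.2]
gripper_width: 0.472
grasp_force: 0.0
```

```bash
python3 -c "
from station import bot
o=bot.get_obs();print(o['eef_pos'],o['contact_force']);print(bot.hand_in())"
```

```text
[ 0.52138897 -0.29817068  0.06697968] [-0.05965731  0.50131653  0.23763101]
the job is handed in; nothing more can be done
None
```

I pointed at the large triangle, the larger reel and the gap for over two seconds each, lifting to about 22 cm in between, and handed the job in at about 17.5 s while still pointing at the gap; there was no sign of contact, but no verdict came back.

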